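# Tag the softest saddle spring

## Robot

A 6-joint arm with a two-finger parallel gripper is mounted at the origin on the work surface. World frame = base frame: x ahead of the robot, y to its left, z up, the work surface at z = 0. Lengths are in m, angles in degrees, forces in N, time in s.
With the tool pointing down it reaches from about 0.425 to 1.125 m from the base axis. Payload 14.9 kg.
Tool frame: the origin (TCP) lies between the finger pads; the fingertips stand 17 mm ahead of it and the grasp point (between the pads) lies 2 mm behind it; z points along the fingers, y is the direction in which the jaws open and shut (so a half turn about z gives the same grasp; the last joint's range is limited). The gripper opens to 91 mm and grips with 3 to 60 N. Pads are 32 mm wide; open, the fingers measure 118 mm over their backs; the gripper's body (76 mm by 178 mm) begins 60 mm behind the grasp point.
Start: joints at [63.409, 21.709, 99.362, -0, 58.929, -1.908], TCP at [0.292, 0.636, 0.194] pointing down, gripper open.
Joint ranges: [-158.91, 158.91], [-42.39, 125.64], [0.06, 152.35], [-60.88, 240.88], [17.5, 164.5], [-176.32, 176.32]. Speed limits (degrees/s): [108.29, 108.29, 136.94, 180, 180, 180].

## Interface

Orientations are given as a 3x3 rotation matrix whose columns are the frame's x, y, z axes.
In Python, from cell import ctrl, vision, workorder gives the robot as it stands.
- The arm moves only by the tool move_arm, never from a script. Its argument "commands" is text: rows parted by semicolons, each of 6 numbers parted by spaces: the shift along the tool's x, y, z as a fraction of full scale, then the turn, a rotation vector about the tool's x, y, z as a fraction of full scale. In form: tx ty tz ax ay az; .... A call has 1 to 12 rows; each row is the pose to reach, as a shift and turn from the pose commanded when the call began, along the tool's axes at that moment; what a row does not reach only later rows make up. Full scale, the value 1, is 8 cm for a shift and 90 degrees for a turn. A row lasts 1/12 s, in which the tool goes at most 41.7 mm and 7.16 degrees, less where a joint would pass 70% of its speed; a pose out of reach is approached as far as the arm can. A call with a number of a shift or a turn outside -1 to 1 is refused whole. A call with a gripper value outside its range is refused whole. "jaw" is the gripper command: -1 is fully open, 1 is shut, values between are in proportion, set as the call begins (left out, the last holds). The fingers move at their own pace and stop on an object; "newtons" is the grip in N (left out, the last holds). Time passes only in rows, so rows that repeat a pose let the fingers close. It gives the time, the measured TCP pose, the force and the opening at its end, in the units of the state.
- ctrl.observe(): the state, without advancing time (a new reading comes with each control period).
- vision.read_camera(name): name is "scene" or "top"; returns a dict with "img" (420x560x3 uint8, red, green, blue), "depth" (420x560 float32, m along the optical axis (not along the pixel's ray), 0 where there is no reading), "fx", "fy", "cx", "cy" (pixels), "world_from_camera" (4x4, takes a point from camera to world coordinates). Camera axes: x right, y down, z forward; pixel columns grow to the right and rows downward; lengths in m; the calibration is good to about 2 mm. A picture is of the moment at which its call begins.
- workorder.close_job(): hands the job in, once; it reports no verdict.
The state is a dict: "clock": time; "joint_pos": joint angles; "dq": joint speeds; "joint_torque": joint torques, N m; "ee_pos": TCP position; "tcp_rot": TCP orientation; "ft_force": force on the tool from outside, world axes, zero at the start; "torque": the same for the moment, N m; "width": finger opening in m.
Only numpy, scipy, OpenCV 4.12 (cv2) and the standard library are available. Lean on these libraries where they do the work, as an engineer would, in place of code of your own. Each camera call takes 0.05 s, during which the arm holds its last target.

## Task

Three sprung saddle pads for wooden ride-on toys stand on test stands. Press each red check pad about a centimetre down with the fingertips, in order from the robot's left to its right, to feel which spring is softest; then push the orange tag beside that pad all the way down into its block, leaving the other two tags up. Only touch and press: pull nothing up, pick nothing up, and leave the mug, screwdriver, glue bottle and toy castle where they are.

Things in the scene. Friction and masses are not known exactly. Their poses are not given: they have to be found in the camera images.
- stand_a: One of three alike test stands: plywood base 200 x 110 x 18 mm, fixed; above it a sprung wooden plate 176 x 70 mm carries the pad (x = -45 mm) and the tag (x = +58 mm). Origin: centre of the base's underside; x from pad to tag, z up. One stand is at the robot's left (y above 0.1), one in the middle, one at its right (y below -0.1); letters say nothing of place or softness.
- pad_a (a joint): How far the sprung plate of stand_a, with its pad and tag, is pressed down, m: 0 at rest, stop at 0.022; under 0 = pulled up (wrong). It springs back. Force grows in proportion to depth: 10 mm takes about 3 N on the softest, 8.5 to 10 N on the other two. Which is which is found only by pressing.
- pad_a_top (a point): Centre of the top of the round red check pad of stand_a: 84 mm across, 20 mm thick, top 88 mm above the bench at rest; moves down with the plate. z up.
- tag_a (a joint): How far the tag of stand_a is pushed into its block, m, relative to the sprung plate: 0 up (start), stop at 0.020 fully down. It stays where it is left; sliding takes about 4 N, so the plate sinks too while it is pushed: about 13 mm on the softest, 3 to 5 mm on the others. Under 0 = pulled up (wrong).
- tag_a_top (a point): Centre of the top of the tag of stand_a: orange thumb piece 30 mm (stand x) by 40 mm (stand y), 8 mm thick, on a blade in a wooden block 34 x 50 mm that stands on the sprung plate. With the plate at rest its top is 122 mm above the bench when up, 102 mm fully down, and the block's top is 92 mm. z up.
- stand_b: One of three alike test stands: plywood base 200 x 110 x 18 mm, fixed; above it a sprung wooden plate 176 x 70 mm carries the pad (x = -45 mm) and the tag (x = +58 mm). Origin: centre of the base's underside; x from pad to tag, z up. One stand is at the robot's left (y above 0.1), one in the middle, one at its right (y below -0.1); letters say nothing of place or softness.
- pad_b (a joint): How far the sprung plate of stand_b, with its pad and tag, is pressed down, m: 0 at rest, stop at 0.022; under 0 = pulled up (wrong). It springs back. Force grows in proportion to depth: 10 mm takes about 3 N on the softest, 8.5 to 10 N on the other two. Which is which is found only by pressing.
- pad_b_top (a point): Centre of the top of the round red check pad of stand_b: 84 mm across, 20 mm thick, top 88 mm above the bench at rest; moves down with the plate. z up.
- tag_b (a joint): How far the tag of stand_b is pushed into its block, m, relative to the sprung plate: 0 up (start), stop at 0.020 fully down. It stays where it is left; sliding takes about 4 N, so the plate sinks too while it is pushed: about 13 mm on the softest, 3 to 5 mm on the others. Under 0 = pulled up (wrong).
- tag_b_top (a point): Centre of the top of the tag of stand_b: orange thumb piece 30 mm (stand x) by 40 mm (stand y), 8 mm thick, on a blade in a wooden block 34 x 50 mm that stands on the sprung plate. With the plate at rest its top is 122 mm above the bench when up, 102 mm fully down, and the block's top is 92 mm. z up.
- stand_c: One of three alike test stands: plywood base 200 x 110 x 18 mm, fixed; above it a sprung wooden plate 176 x 70 mm carries the pad (x = -45 mm) and the tag (x = +58 mm). Origin: centre of the base's underside; x from pad to tag, z up. One stand is at the robot's left (y above 0.1), one in the middle, one at its right (y below -0.1); letters say nothing of place or softness.
- pad_c (a joint): How far the sprung plate of stand_c, with its pad and tag, is pressed down, m: 0 at rest, stop at 0.022; under 0 = pulled up (wrong). It springs back. Force grows in proportion to depth: 10 mm takes about 3 N on the softest, 8.5 to 10 N on the other two. Which is which is found only by pressing.
- pad_c_top (a point): Centre of the top of the round red check pad of stand_c: 84 mm across, 20 mm thick, top 88 mm above the bench at rest; moves down with the plate. z up.
- tag_c (a joint): How far the tag of stand_c is pushed into its block, m, relative to the sprung plate: 0 up (start), stop at 0.020 fully down. It stays where it is left; sliding takes about 4 N, so the plate sinks too while it is pushed: about 13 mm on the softest, 3 to 5 mm on the others. Under 0 = pulled up (wrong).
- tag_c_top (a point): Centre of the top of the tag of stand_c: orange thumb piece 30 mm (stand x) by 40 mm (stand y), 8 mm thick, on a blade in a wooden block 34 x 50 mm that stands on the sprung plate. With the plate at rest its top is 122 mm above the bench when up, 102 mm fully down, and the block's top is 92 mm. z up.
- mug: Loose white mug, 80 mm across, 92 mm high, origin under its centre; stands to the robot's left of the stands; to be left alone.
- screwdriver: Loose screwdriver lying along its x, about 200 mm long and under 35 mm high; to the robot's right of the stands; to be left alone.
- glue: Loose white glue bottle with red cap, 52 mm across, 130 mm high, origin under its centre; beyond the stands; to be left alone.
- castle: Loose wooden toy castle wall, 50 x 120 x 72 mm, origin under its centre; beyond the stands; to be left alone.
Mind the look-alikes: they are no part of the job. What is shaped like the stand_c but black or pink is not meant.

How it is judged (in metres and radians):
On the way, in this order (a step that is already met when the one before it is completed fails the run):
1. the left pad is pressed down by the fingers, at least 6 mm, all tags still up (value of joint each of tag_a, tag_b, tag_c below 0.006 m and ((world y of stand_a above 0.1 m and value of joint pad_a above 0.006 m and contact force between the fingers and pad_a above 0.3 N) or (world y of stand_b above 0.1 m and value of joint pad_b above 0.006 m and contact force between the fingers and pad_b above 0.3 N) or (world y of stand_c above 0.1 m and value of joint pad_c above 0.006 m and contact force between the fingers and pad_c above 0.3 N))), for 0.04 s.
2. the middle pad is pressed down by the fingers, at least 6 mm, all tags still up (value of joint each of tag_a, tag_b, tag_c below 0.006 m and ((world y of stand_a between -0.1 and 0.1 m and value of joint pad_a above 0.006 m and contact force between the fingers and pad_a above 0.3 N) or (world y of stand_b between -0.1 and 0.1 m and value of joint pad_b above 0.006 m and contact force between the fingers and pad_b above 0.3 N) or (world y of stand_c between -0.1 and 0.1 m and value of joint pad_c above 0.006 m and contact force between the fingers and pad_c above 0.3 N))), for 0.04 s.
3. the right pad is pressed down by the fingers, at least 6 mm, all tags still up (value of joint each of tag_a, tag_b, tag_c below 0.006 m and ((world y of stand_a below -0.1 m and value of joint pad_a above 0.006 m and contact force between the fingers and pad_a above 0.3 N) or (world y of stand_b below -0.1 m and value of joint pad_b above 0.006 m and contact force between the fingers and pad_b above 0.3 N) or (world y of stand_c below -0.1 m and value of joint pad_c above 0.006 m and contact force between the fingers and pad_c above 0.3 N))), for 0.04 s.
4. the fingers push the tag of the softest pad down, at least 16 mm of its 20, and under them its plate sinks 11 mm or more at less than 6.5 N, as only the softest does; the other tags are up (((value of joint tag_a above 0.016 m and value of joint pad_a above 0.011 m and contact force between the fingers and tag_a between 0.3 and 6.5 N and value of joint each of tag_b, tag_c below 0.006 m) or (value of joint tag_b above 0.016 m and value of joint pad_b above 0.011 m and contact force between the fingers and tag_b between 0.3 and 6.5 N and value of joint each of tag_a, tag_c below 0.006 m) or (value of joint tag_c above 0.016 m and value of joint pad_c above 0.011 m and contact force between the fingers and tag_c between 0.3 and 6.5 N and value of joint each of tag_a, tag_b below 0.006 m))), for 0.02 s.
At the end, for the whole second after the job is handed in: The tag of the softest pad (the one found on the way) is at least 16 mm down of its 20 mm; the other two tags are less than 6 mm down; all three pads have sprung back (within 4 mm of rest); mug, screwdriver, glue bottle and toy castle are within 20 mm of where they started (((value of joint tag_a above 0.016 m and value of joint each of tag_b, tag_c below 0.006 m) or (value of joint tag_b above 0.016 m and value of joint each of tag_a, tag_c below 0.006 m) or (value of joint tag_c above 0.016 m and value of joint each of tag_a, tag_b below 0.006 m)) and value of joint each of pad_a, pad_b, pad_c below 0.004 m and distance of each of mug, screwdriver, glue, castle from where it was at the start of the episode below 0.02 m); the robot touches nothing.
It fails at once if a second tag is pushed down (two tags over 6 mm) (value of joint each of tag_a, tag_b above 0.006 m or value of joint each of tag_b, tag_c above 0.006 m or value of joint each of tag_a, tag_c above 0.006 m).
It fails at once if a sprung plate or a tag is pulled up (over 8 mm) (value of joint any of pad_a, pad_b, pad_c, tag_a, tag_b, tag_c below -0.008 m).
It fails at once if a tag that was pushed down is drawn up again ((value of joint tag_a between 0.004 and 0.014 m and velocity of joint tag_a below -0.01 m/s) or (value of joint tag_b between 0.004 and 0.014 m and velocity of joint tag_b below -0.01 m/s) or (value of joint tag_c between 0.004 and 0.014 m and velocity of joint tag_c below -0.01 m/s)).
It fails at once if a bystander (mug, screwdriver, glue bottle, toy castle) is moved or lifted over 20 mm (distance of any of mug, screwdriver, glue, castle from where it was at the start of the episode above 0.02 m).
It also fails if it takes over 58 s, if anything falls off the work surface, if the arm or the gripper's body presses on something with over 40 N, if the wrist force passes 120 N, or if a joint passes its speed limit or range.

## Working session

There is one attempt and no reset: what is moved stays moved. The work goes in short steps, Python scripts to look and compute and a tool call to move; the robot and the scene stay as the last step left them, time stands still between calls to the robot, and variables do not carry over. Pictures are saved under pics/ and viewed, and the job is handed in when it is done.

Besides the shell and the picture viewer there is one more tool, called after "Request:" by a JSON object that holds its "method" and its "body". move_arm: Moves the arm, as the interface text tells. Shift numbers are shares of 8 cm and turn numbers shares of 90 degrees, none past 1 either way. Its arguments: {"type":"object","properties":{"commands":{"type":"string"},"jaw":{"type":"number"},"newtons":{"type":"number"}},"required":["commands"]}

```bash
ls; mkdir -p pics; python3 - <<'E'
from cell import ctrl, vision
import cv2,pickle
s=ctrl.observe(); print(s)
d={}
for n in("scene","top"):
    c=vision.read_camera(n); d[n]=c
    cv2.imwrite(f"pics/{n}0.png",c["img"][:,:,::-1]); print(n,c["fx"],c["world_from_camera"])
pickle.dump(d,open("c0.pkl","wb"))
E
```

```text
pics
{'clock': 0.0, 'joint_pos': array([ 6.34097352e+01,  2.17376820e+01,  9.93941797e+01,  5.72176285e-04,
        5.89304678e+01, -1.90810286e+00]), 'dq': array([-0.05821621, -0.00994608,  0.03696479,  0.00970939,  0.13005453,
        0.05603267]), 'joint_torque': array([-2.93717669e-03, -7.63691711e+01, -4.34379137e+01,  6.48710132e-02,
        4.23994835e-02, -5.75540298e-05]), 'ee_pos': array([0.29212959, 0.63567706, 0.1934108 ]), 'tcp_rot': array([[-9.08636064e-01,  4.17588624e-01, -4.94580576e-04],
       [ 4.17588914e-01,  9.08635549e-01, -9.68963969e-04],
       [ 4.47651628e-05, -1.08696697e-03, -9.99999408e-01]]), 'ft_force': array([-0.60894344, -0.7618343 , -0.42275179]), 'torque': array([ 0.03091828,  0.05535053, -0.05574632]), 'width': 0.09107658978281645}
scene 383.53657420245753 [[-1.54446380e-01  6.35630462e-01 -7.56386298e-01  1.26604623e+00]
 [ 9.88001172e-01  9.93842504e-02 -1.18222061e-01  1.25346662e-01]
 [ 2.73419738e-05 -7.65569518e-01 -6.43353179e-01  7.39381651e-01]
 [ 0.00000000e+00  0.00000000e+00  0.00000000e+00  1.00000000e+00]]
top 379.00841244573934 [[ 0.0166943  -0.99851099  0.05193356  0.46136971]
 [-0.99983972 -0.01700742 -0.00559319 -0.01006414]
 [ 0.00646812 -0.05183186 -0.99863488  1.17121562]
 [ 0.          0.          0.          1.        ]]
```

View pics/scene0.png

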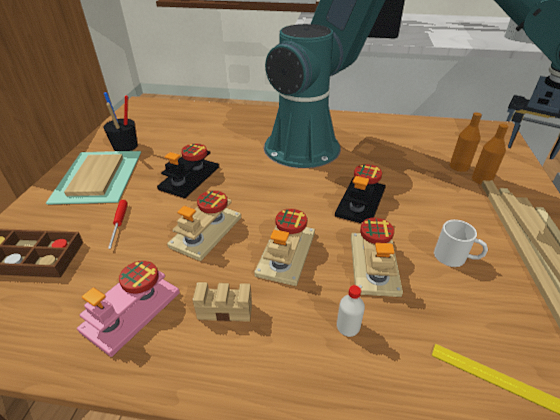

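View pics/top0.png

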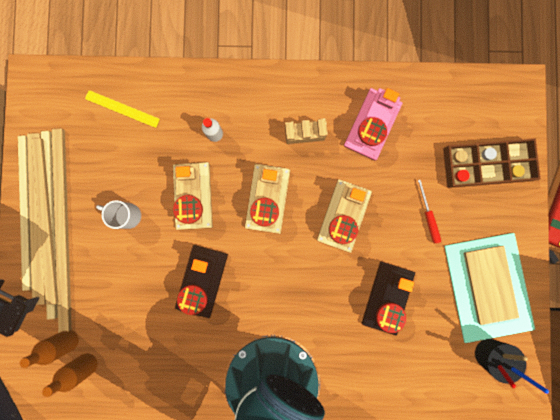

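Look-alikes in the top view are pink at (375,122) and black at (200,282) and (388,300). The three plain plywood stands I want are at (190,197) left, (268,200) middle and (345,215) right. The mug is at (120,214), the glue at (210,128), the castle at (306,130) and the screwdriver at (430,215).

```bash
cat > h.py <<'E'
import numpy as np,cv2
def cast(c,u,v,z):
    T=c["world_from_camera"];d=T[:3,:3]@np.array([(u-c["cx"])/c["fx"],(v-c["cy"])/c["fy"],1]);o=T[:3,3]
    return o+d*(z-o[2])/d[2]
def pt(c,u,v):
    z=c["depth"][int(v),int(u)];T=c["world_from_camera"]
    return T[:3,:3]@np.array([(u-c["cx"])/c["fx"]*z,(v-c["cy"])/c["fy"]*z,z])+T[:3,3]
E
python3 - <<'E'
import pickle
from h import *
d=pickle.load(open("c0.pkl","rb"))
for n,rois in (("top",[(170,160,215,235),(245,160,292,238),(315,175,375,255)]),("scene",[(348,212,403,298),(254,200,316,285),(165,185,243,260)])):
    c=d[n];hsv=cv2.cvtColor(c["img"],cv2.COLOR_RGB2HSV)
    for (a,b,e,f) in rois:
        h=hsv[b:f,a:e]; print(n,a,b)
        org=cv2.inRange(h,(9,200,170),(17,255,255)); 
        red=cv2.inRange(h,(0,150,80),(6,255,255))|cv2.inRange(h,(172,150,80),(180,255,255))
        for nm,m,z in(("tag",org,.122),("pad",red,.088)):
            if nm=="tag": m=cv2.morphologyEx(m,cv2.MORPH_OPEN,np.ones((3,3)))
            k,l,st,ce=cv2.connectedComponentsWithStats(m)
            if nm=="tag":
                i=1+st[1:,4].argmax(); u,v=ce[i]; ar=st[i,4]; ext=cv2.minAreaRect(np.argwhere(l==i)[:,::-1].astype(np.float32))
            else:
                p=np.argwhere(m)[:,::-1].astype(np.float32); hull=cv2.convexHull(p); ext=cv2.fitEllipse(hull); (u,v)=ext[0]; ar=len(p)
            u+=a;v+=b
            print(nm,round(u,1),round(v,1),ar,np.round(ext[1],1),round(ext[2]),"cast",cast(c,u,v,z).round(4),"depth",pt(c,u,v).round(4))
t=d["top"]["img"];cv2.imwrite("pics/crop.png",cv2.resize(t[150:265,160:385],None,fx=3.5,fy=3.5,interpolation=cv2.INTER_CUBIC)[:,:,::-1])
E
```

```text
top 170 160Traceback (most recent call last):
  File "<stdin>", line 14, in <module>
ValueError: attempt to get argmax of an empty sequence
```

```bash
python3 - <<'E'
import pickle
from h import *
d=pickle.load(open("c0.pkl","rb"))
t=d["top"]["img"];cv2.imwrite("pics/crop.png",cv2.resize(t[150:265,160:385],None,fx=3.5,fy=3.5,interpolation=cv2.INTER_CUBIC)[:,:,::-1])
h=cv2.cvtColor(t,cv2.COLOR_RGB2HSV);print(h[172,180:190],h[210,180:190])
h=cv2.cvtColor(d["scene"]["img"],cv2.COLOR_RGB2HSV);print(h[250,376:386])
E
```

```text
[[ 19 221 252]
 [ 19 227 252]
 [ 18 223 251]
 [ 18 230 252]
 [ 18 224 252]
 [ 18 214 252]
 [ 19 222 252]
 [ 19 226 252]
 [ 19 222 253]
 [ 16 232 251]] [[ 28 176 255]
 [ 20 194 243]
 [  8 191 206]
 [  4 191 182]
 [  5 186 191]
 [  5 197 198]
 [  8 175 176]
 [ 11 150 139]
 [  7 187 196]
 [  4 212 221]]
[[ 15 188 191]
 [ 16 224 228]
 [ 17 218 233]
 [ 16 213 231]
 [ 16 210 231]
 [ 17 212 231]
 [ 16 218 230]
 [ 17 215 230]
 [ 16 215 229]
 [ 16 212 230]]
```

View pics/crop.png

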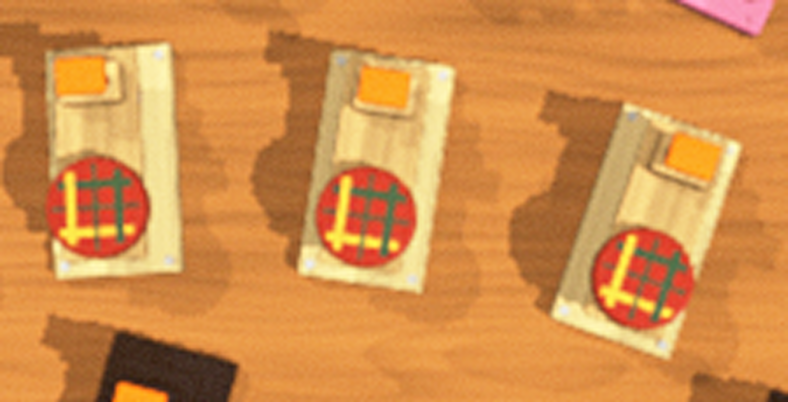

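The crop shows three plain plywood stands, each with a tartan red pad and an orange tag. None is black or pink, so the choice holds.

```bash
cat > meas.py <<'E'
import pickle,sys
from h import *
d=pickle.load(open(sys.argv[1],"rb"))
for n,rois in (("top",[(170,160,215,235),(245,160,292,238),(315,175,375,255)]),("scene",[(348,212,403,298),(254,200,316,285),(165,185,243,260)])):
    c=d[n];hsv=cv2.cvtColor(c["img"],cv2.COLOR_RGB2HSV)
    for (a,b,e,f) in rois:
        h=hsv[b:f,a:e]; P={}
        org=cv2.inRange(h,(12,205,215) if n=="scene" else (11,205,225),(20,255,255)); 
        red=cv2.inRange(h,(0,150,80),(9,255,255))|cv2.inRange(h,(172,150,80),(180,255,255))
        for nm,m,z in(("tag",org,.122),("pad",red,.088)):
            m=cv2.morphologyEx(m,cv2.MORPH_OPEN,np.ones((3,3)))
            k,l,st,ce=cv2.connectedComponentsWithStats(m)
            i=1+st[1:,4].argmax(); p=np.argwhere(l==i)[:,::-1].astype(np.float32)
            ext=cv2.minAreaRect(p) if nm=="tag" else cv2.fitEllipse(cv2.convexHull(p))
            u,v=ext[0]; u+=a;v+=b; P[nm]=cast(c,u,v,z)
            print(n,nm,round(u,1),round(v,1),len(p),np.round(ext[1],1),"cast",P[nm].round(4),"depth z",pt(c,round(u),round(v)).round(4))
        q=P["tag"]-P["pad"];print("   dist",np.hypot(q[0],q[1]).round(4),"yaw",np.degrees(np.arctan2(q[1],q[0])).round(1))
E
python3 meas.py c0.pkl
```

```text
top tag 182.5 171.5 132 [ 9. 13.] cast [0.6214 0.2569 0.122 ] depth z [0.6198 0.2579 0.1236]
top pad 198.5 208.7 79 [ 9.2 13.6] cast [0.5203 0.2168 0.088 ] depth z [0.5195 0.2179 0.0891]
   dist 0.1088 yaw 21.7
top tag 269.5 174.5 123 [ 9. 13.] cast [0.6173 0.0148 0.122 ] depth z [0.619  0.0135 0.1202]
top pad 274.9 212.9 63 [ 6.3 13. ] cast [ 0.512  -0.0019  0.088 ] depth z [ 0.5117 -0.0022  0.09  ]
   dist 0.1066 yaw 9.0
top tag 357.2 194.2 123 [13.3  9.2] cast [ 0.5663 -0.2303  0.122 ] depth z [ 0.5669 -0.2294  0.123 ]
top pad 343.6 229.4 90 [12.  12.4] cast [ 0.4683 -0.1991  0.088 ] depth z [ 0.4694 -0.1997  0.0903]
   dist 0.1029 yaw -17.7
scene tag 384.0 247.0 130 [ 8. 16.] cast [0.6228 0.2579 0.122 ] depth z [0.6235 0.2578 0.1227]
scene pad 375.5 232.5 281 [20.9 33.3] cast [0.539  0.2468 0.088 ] depth z [0.5406 0.2478 0.088 ]
   dist 0.0846 yaw 7.6
scene tag 279.0 235.0 117 [15.8  7.6] cast [0.6205 0.0168 0.122 ] depth z [0.6181 0.0164 0.1197]
scene pad 290.9 221.5 281 [23.2 31.6] cast [0.5304 0.0329 0.088 ] depth z [0.532  0.0334 0.0877]
   dist 0.0915 yaw -10.2
scene tag 186.5 210.0 75 [ 6. 13.] cast [ 0.5659 -0.2288  0.122 ] depth z [ 0.5678 -0.2292  0.1235]
scene pad 212.5 204.8 224 [15.1 29.1] cast [ 0.4954 -0.1862  0.088 ] depth z [ 0.4961 -0.1847  0.0881]
   dist 0.0824 yaw -31.1
```

Tags agree to 2–3 mm between views. The tartan pattern broke up the pad masks, so those points fail the 103 mm check. I'll redo the pads with the mask closed.

```bash
python3 - <<'E'
import pickle
from h import *
d=pickle.load(open("c0.pkl","rb"))
tags={"top":[(.6214,.2569),(.6173,.0148),(.5663,-.2303)]}
c=d["top"];hsv=cv2.cvtColor(c["img"],cv2.COLOR_RGB2HSV)
for (a,b,e,f),t in zip([(166,182,212,238),(243,185,292,240),(315,205,368,255)],tags["top"]):
    h=hsv[b:f,a:e]
    red=cv2.inRange(h,(0,150,80),(9,255,255))|cv2.inRange(h,(172,150,80),(180,255,255))
    m=cv2.morphologyEx(red,cv2.MORPH_CLOSE,cv2.getStructuringElement(2,(7,7)))
    m=cv2.morphologyEx(m,cv2.MORPH_OPEN,cv2.getStructuringElement(2,(5,5)))
    k,l,st,ce=cv2.connectedComponentsWithStats(m); i=1+st[1:,4].argmax()
    p=np.argwhere(l==i)[:,::-1].astype(np.float32)
    (u,v),r=cv2.minEnclosingCircle(p); el=cv2.fitEllipse(cv2.convexHull(p)); 
    P=cast(c,el[0][0]+a,el[0][1]+b,.088); q=np.array(t)-P[:2]
    print((u+a,v+b,r),el[0][0]+a,el[0][1]+b,el[1],P.round(4),pt(c,round(u+a),round(v+b)).round(4),"dist",np.hypot(*q).round(4),"yaw",np.degrees(np.arctan2(q[1],q[0])).round(1))
E
```

```text
(187.27777862548828, 209.22222137451172, 14.889092445373535) 187.32902145385742 208.92520713806152 (28.29066276550293, 29.626068115234375) [0.5192 0.2486 0.088 ] [0.5191 0.2499 0.0864] dist 0.1025 yaw 4.7
(264.0645561218262, 211.7405071258545, 14.329166412353516) 264.0527763366699 211.6158332824707 (28.1602840423584, 28.420181274414062) [0.5153 0.0292 0.088 ] [0.514  0.0292 0.092 ] dist 0.1031 yaw -8.0
(343.260217666626, 229.08855628967285, 14.591326713562012) 343.1097755432129 229.20890045166016 (28.393686294555664, 28.995912551879883) [ 0.4688 -0.1976  0.088 ] [ 0.4694 -0.1973  0.088 ] dist 0.1029 yaw -18.5
```

The pad–tag distances are now 102.5, 103.1 and 102.9 mm against 103 nominal, and the depths fit. Pads are at L (0.519, 0.249), M (0.515, 0.029) and R (0.469, -0.198). I'm moving towards the left pad with the fingers shut.

Request:
{"method": "move_arm", "body": {"commands": "-0.23 -0.16 0 0 0 0; -0.46 -0.32 0 0 0 0; -0.69 -0.48 0 0 0 0; -0.92 -0.64 0 0 0 0", "jaw": 1, "newtons": 10}}

```text
clock: 0.43
ee_pos: [0.338, 0.5577, 0.1936]
tcp_rot: [[-0.909, 0.417, -0.0], [0.417, 0.909, -0.001], [0.0, -0.001, -1.0]]
ft_force: [1.1, 0.6, 0.1]
width: 0.0674
```

Request:
{"method": "move_arm", "body": {"commands": "-0.23 -0.16 0 0 0 0; -0.46 -0.32 0 0 0 0; -0.69 -0.48 0 0 0 0; -0.92 -0.64 0 0 0 0"}}

```text
clock: 0.77
ee_pos: [0.3836, 0.4804, 0.1938]
tcp_rot: [[-0.909, 0.418, -0.0], [0.418, 0.909, -0.0], [0.0, -0.0, -1.0]]
ft_force: [0.2, -0.4, 0.1]
width: 0.0405
```

Request:
{"method": "move_arm", "body": {"commands": "-0.23 -0.16 0 0 0 0; -0.46 -0.32 0 0 0 0; -0.69 -0.48 0 0 0 0; -0.92 -0.64 0 0 0 0"}}

```text
clock: 1.1
ee_pos: [0.4291, 0.4032, 0.1938]
tcp_rot: [[-0.909, 0.418, -0.0], [0.418, 0.909, -0.0], [0.0, -0.0, -1.0]]
ft_force: [-0.0, 1.2, -0.7]
width: 0.014
```

Request:
{"method": "move_arm", "body": {"commands": "-0.23 -0.16 0 0 0 0; -0.46 -0.32 0 0 0 0; -0.69 -0.48 0 0 0 0; -0.92 -0.64 0 0 0 0"}}

```text
clock: 1.43
ee_pos: [0.4745, 0.3259, 0.1938]
tcp_rot: [[-0.909, 0.418, -0.0], [0.418, 0.909, -0.0], [0.0, -0.0, -1.0]]
ft_force: [-0.1, 0.3, 0.5]
width: 0.0007
```

Request:
{"method": "move_arm", "body": {"commands": "-0.23 -0.16 0 0 0 0; -0.46 -0.32 0 0 0 0; -0.69 -0.48 0 0 0 0; -0.92 -0.64 0 0 0 0; -0.92 -0.64 0 0 0 0; -0.92 -0.64 0 0 0 0"}}

```text
clock: 1.93
ee_pos: [0.52, 0.249, 0.1938]
tcp_rot: [[-0.908, 0.419, -0.0], [0.419, 0.908, -0.0], [0.0, -0.0, -1.0]]
ft_force: [0.8, 0.7, 0.5]
width: 0.0005
```

Request:
{"method": "move_arm", "body": {"commands": "0 0 0.25 0 0 0; 0 0 0.5 0 0 0; 0 0 0.75 0 0 0; 0 0 0.9 0 0 0; 0 0 1 0 0 0; 0 0 1 0 0 0; 0 0 1 0 0 0"}}

```text
clock: 2.52
ee_pos: [0.5198, 0.2501, 0.1143]
tcp_rot: [[-0.909, 0.417, -0.0], [0.417, 0.909, -0.0], [0.0, -0.0, -1.0]]
ft_force: [-0.3, 0.4, -0.3]
width: 0.0007
```

```bash
python3 - <<'E'
from cell import ctrl,vision
import cv2,numpy as np
c=vision.read_camera("scene");cv2.imwrite("pics/s1.png",cv2.resize(c["img"][150:320,220:480],None,fx=3,fy=3)[:,:,::-1])
s=ctrl.observe();print(s["ee_pos"],s["ft_force"],s["clock"])
E
```

```text
[0.52014978 0.25017365 0.1147615 ] [ 0.17284244  0.55872174 -0.10301777] 2.5667
```

View pics/s1.png

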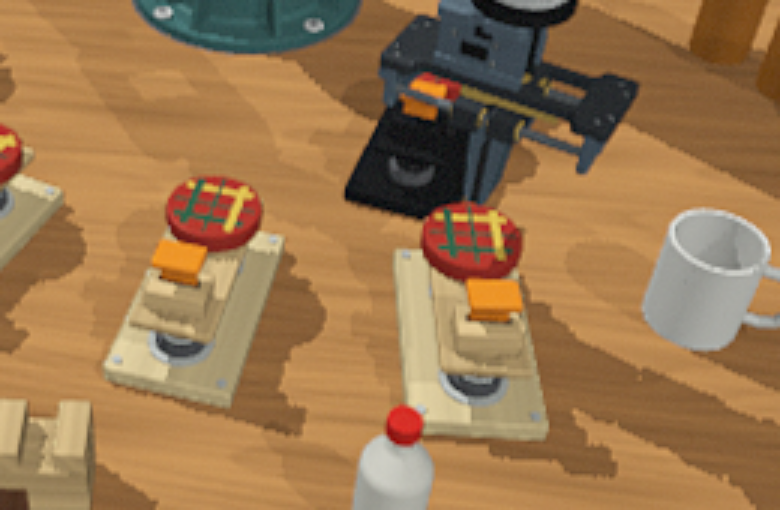

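```bash
python3 - <<'E'
from cell import ctrl,vision
import cv2,numpy as np
from h import *
for n,(a,b,e,f) in (("scene",(320,140,450,300)),("top",(140,130,270,270))):
    c=vision.read_camera(n)
    T=np.linalg.inv(c["world_from_camera"]);im=c["img"].copy()
    S=cv2.resize(im[b:f,a:e],None,fx=4,fy=4)[:,:,::-1].copy()
    for p,col in (((.519,.249,.088),(255,0,0)),((.520,.250,.098),(0,255,0)),((.52,.25,.16),(0,255,255)),((.622,.257,.122),(255,0,255))):
        q=T[:3,:3]@np.array(p)+T[:3,3];u,v=c["fx"]*q[0]/q[2]+c["cx"],c["fy"]*q[1]/q[2]+c["cy"]
        print(n,p,u,v); cv2.circle(S,(int((u-a)*4),int((v-b)*4)),3,col,-1)
    cv2.imwrite(f"pics/p_{n}.png",S)
E
```

```text
scene (0.519, 0.249, 0.088) 376.2051566008191 227.28351141553037
scene (0.52, 0.25, 0.098) 377.2512292422556 224.63342882682167
scene (0.52, 0.25, 0.16) 381.36104896740017 205.39866978585437
scene (0.622, 0.257, 0.122) 383.5667840418098 246.70299602357792
top (0.519, 0.249, 0.088) 187.17994787821334 208.99901535962925
top (0.52, 0.25, 0.098) 185.99678790731662 208.43859065916567
top (0.52, 0.25, 0.16) 180.39751764762903 207.07573196841085
top (0.622, 0.257, 0.122) 182.48312074366703 171.30109853465564
```

View pics/p_scene.png

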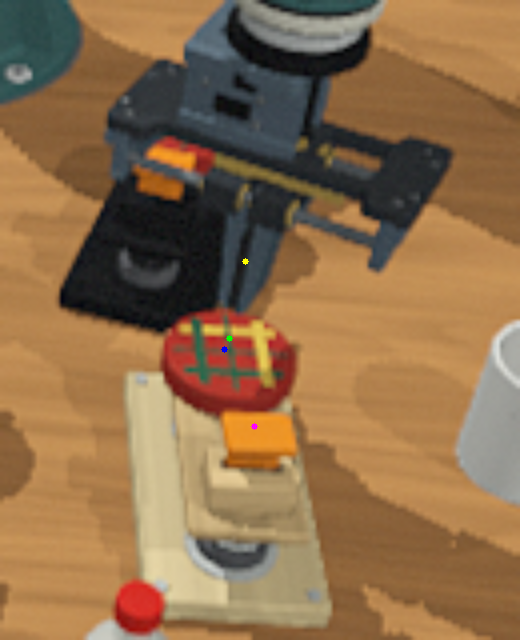

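View pics/p_top.png

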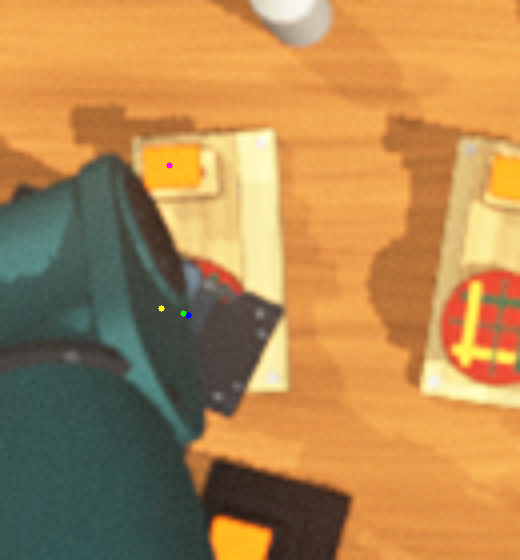

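The fingertip appears higher in the picture, or further back, than I predicted. I'll check with depth before pressing.

```bash
python3 - <<'E'
from cell import ctrl,vision
from h import *
c=vision.read_camera("scene")
for v in range(196,226,2):
    print(v,[tuple((pt(c,u,v)*1000).round().astype(int)) for u in (374,377,380,383)])
E
```

```text
196 [(np.int64(293), np.int64(260), np.int64(18)), (np.int64(532), np.int64(234), np.int64(196)), (np.int64(533), np.int64(240), np.int64(197)), (np.int64(524), np.int64(249), np.int64(191))]
198 [(np.int64(306), np.int64(259), np.int64(20)), (np.int64(530), np.int64(235), np.int64(189)), (np.int64(532), np.int64(241), np.int64(191)), (np.int64(535), np.int64(248), np.int64(194))]
200 [(np.int64(314), np.int64(259), np.int64(18)), (np.int64(533), np.int64(235), np.int64(185)), (np.int64(534), np.int64(242), np.int64(186)), (np.int64(534), np.int64(249), np.int64(187))]
202 [(np.int64(323), np.int64(259), np.int64(17)), (np.int64(532), np.int64(236), np.int64(178)), (np.int64(535), np.int64(243), np.int64(181)), (np.int64(539), np.int64(249), np.int64(185))]
204 [(np.int64(333), np.int64(259), np.int64(18)), (np.int64(532), np.int64(237), np.int64(172)), (np.int64(534), np.int64(244), np.int64(175)), (np.int64(536), np.int64(250), np.int64(177))]
206 [(np.int64(346), np.int64(258), np.int64(20)), (np.int64(533), np.int64(238), np.int64(167)), (np.int64(533), np.int64(245), np.int64(16
[... 1064 characters left out ...]
.int64(484), np.int64(252), np.int64(90)), (np.int64(481), np.int64(260), np.int64(88)), (np.int64(376), np.int64(286), np.int64(2))]
220 [(np.int64(493), np.int64(244), np.int64(89)), (np.int64(492), np.int64(252), np.int64(90)), (np.int64(489), np.int64(260), np.int64(88)), (np.int64(489), np.int64(267), np.int64(89))]
222 [(np.int64(499), np.int64(244), np.int64(88)), (np.int64(501), np.int64(251), np.int64(90)), (np.int64(498), np.int64(259), np.int64(89)), (np.int64(497), np.int64(267), np.int64(89))]
224 [(np.int64(507), np.int64(244), np.int64(88)), (np.int64(507), np.int64(251), np.int64(89)), (np.int64(506), np.int64(259), np.int64(89)), (np.int64(506), np.int64(266), np.int64(90))]
```

Depth puts the visible fingertip bottom at z≈0.138, not the expected 0.098. I'll take one more look to see whether that holds before trusting either figure.

Request:
{"method": "move_arm", "body": {"commands": "0 0 0 0 0 0; 0 0 0 0 0 0; 0 0 0 0 0 0"}}

```text
clock: 2.97
ee_pos: [0.52, 0.2498, 0.1143]
tcp_rot: [[-0.909, 0.418, 0.0], [0.418, 0.909, 0.0], [-0.0, 0.0, -1.0]]
ft_force: [0.2, 0.2, -0.4]
width: 0.0
```

```bash
python3 - <<'E'
from cell import ctrl,vision
from h import *
c=vision.read_camera("scene")
cv2.imwrite("pics/s2.png",cv2.resize(c["img"][160:250,340:430],None,fx=6,fy=6,interpolation=cv2.INTER_NEAREST)[:,:,::-1])
for v in range(206,222,2):
    print(v,[(pt(c,u,v)*1000).round().tolist() for u in (377,379,381)])
print(ctrl.observe()["ee_pos"])
# expected finger tip position in initial pics
import pickle
d=pickle.load(open("c0.pkl","rb"));
c=d["scene"];T=np.linalg.inv(c["world_from_camera"])
for z in (.177,.2,.22):
    q=T[:3,:3]@np.array((.292,.636,z))+T[:3,3];print(z,c["fx"]*q[0]/q[2]+c["cx"],c["fy"]*q[1]/q[2]+c["cy"])
E
```

```text
206 [[532.0, 238.0, 166.0], [531.0, 243.0, 166.0], [533.0, 247.0, 168.0]]
208 [[532.0, 239.0, 160.0], [532.0, 244.0, 161.0], [536.0, 248.0, 164.0]]
210 [[533.0, 240.0, 155.0], [531.0, 245.0, 154.0], [535.0, 249.0, 158.0]]
212 [[532.0, 241.0, 148.0], [535.0, 245.0, 151.0], [538.0, 249.0, 154.0]]
214 [[531.0, 242.0, 141.0], [534.0, 246.0, 144.0], [537.0, 251.0, 147.0]]
216 [[533.0, 243.0, 137.0], [536.0, 247.0, 140.0], [537.0, 252.0, 141.0]]
218 [[483.0, 252.0, 88.0], [479.0, 258.0, 86.0], [482.0, 262.0, 89.0]]
220 [[490.0, 252.0, 88.0], [490.0, 257.0, 88.0], [490.0, 262.0, 89.0]]
[0.51987966 0.24980504 0.11424678]
0.177 524.1933989194677 162.07187138741546
0.2 527.6920234019756 154.73665132366372
0.22 530.8175907816417 148.183583205447
```

View pics/s2.png

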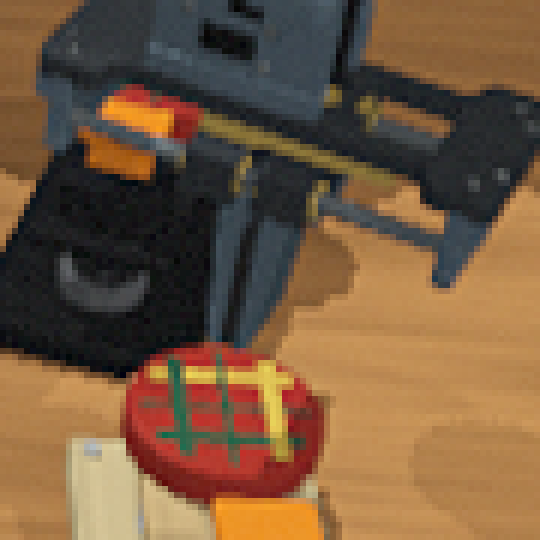

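In the picture the tip clearly floats about 45 mm above the pad, and there is no force. Stated geometry and image disagree by about 4 cm, so I'll creep down and let the force sensor settle it.

Request:
{"method": "move_arm", "body": {"commands": "0 0 0.05 0 0 0; 0 0 0.1 0 0 0; 0 0 0.15 0 0 0; 0 0 0.2 0 0 0; 0 0 0.2 0 0 0; 0 0 0.2 0 0 0"}}

```text
clock: 3.52
ee_pos: [0.5195, 0.2497, 0.0976]
tcp_rot: [[-0.909, 0.418, -0.001], [0.418, 0.909, -0.0], [0.001, -0.001, -1.0]]
ft_force: [0.5, -0.2, -0.3]
width: 0.0004
```

```bash
cat > look.py <<'E'
import sys
from cell import ctrl,vision
from h import *
a,b,e,f=map(int,sys.argv[2:6])
c=vision.read_camera("scene")
cv2.imwrite("pics/%s.png"%sys.argv[1],cv2.resize(c["img"][b:f,a:e],None,fx=5,fy=5,interpolation=cv2.INTER_NEAREST)[:,:,::-1])
if len(sys.argv)>6:
  u=int(sys.argv[6])
  for v in range(f-40,f,2) if len(sys.argv)<8 else range(int(sys.argv[7]),int(sys.argv[8]),2): print(v,[(pt(c,x,v)*1000).round().tolist() for x in (u,u+3)])
s=ctrl.observe();print(s["ee_pos"].round(4),s["ft_force"].round(2),s["clock"])
E
python3 look.py s3 330 160 440 260 377 206 232
```

```text
206 [[532.0, 238.0, 166.0], [534.0, 245.0, 169.0]]
208 [[533.0, 239.0, 161.0], [533.0, 246.0, 162.0]]
210 [[534.0, 240.0, 156.0], [534.0, 247.0, 156.0]]
212 [[532.0, 241.0, 148.0], [537.0, 247.0, 153.0]]
214 [[534.0, 242.0, 144.0], [534.0, 249.0, 145.0]]
216 [[532.0, 243.0, 136.0], [536.0, 249.0, 140.0]]
218 [[531.0, 244.0, 129.0], [534.0, 251.0, 132.0]]
220 [[534.0, 245.0, 125.0], [537.0, 251.0, 129.0]]
222 [[533.0, 246.0, 118.0], [499.0, 259.0, 89.0]]
224 [[508.0, 251.0, 90.0], [504.0, 259.0, 87.0]]
226 [[514.0, 251.0, 88.0], [513.0, 259.0, 88.0]]
228 [[522.0, 251.0, 89.0], [520.0, 258.0, 87.0]]
230 [[528.0, 251.0, 87.0], [528.0, 258.0, 88.0]]
[0.5198 0.2497 0.0979] [ 0.26 -0.4   0.68] 3.5667
```

View pics/s3.png

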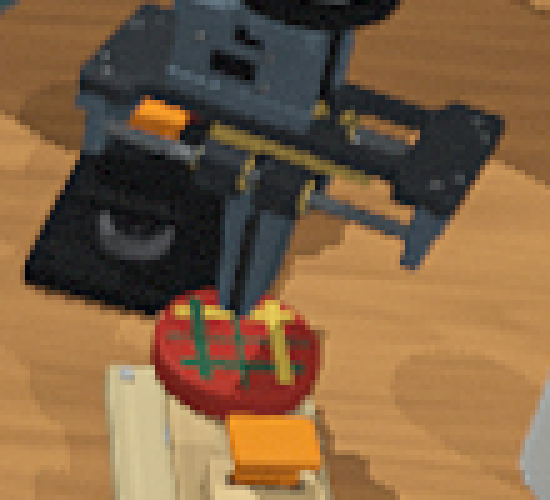

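There is still no force, and the image shows the tip at z≈0.118. So the real tip is about 20 mm above the reported TCP, not 17 mm below. I'm continuing down towards the pad top by force.

Request:
{"method": "move_arm", "body": {"commands": "0 0 0.05 0 0 0; 0 0 0.1 0 0 0; 0 0 0.15 0 0 0; 0 0 0.2 0 0 0; 0 0 0.25 0 0 0; 0 0 0.25 0 0 0; 0 0 0.25 0 0 0"}}

```text
clock: 4.15
ee_pos: [0.5196, 0.2497, 0.0777]
tcp_rot: [[-0.909, 0.418, -0.001], [0.418, 0.909, -0.0], [0.0, -0.0, -1.0]]
ft_force: [0.5, 0.2, 0.4]
width: 0.0004
```

Request:
{"method": "move_arm", "body": {"commands": "0 0 0.05 0 0 0; 0 0 0.1 0 0 0; 0 0 0.1 0 0 0; 0 0 0.1 0 0 0"}}

```text
clock: 4.48
ee_pos: [0.5196, 0.2497, 0.0697]
tcp_rot: [[-0.909, 0.418, -0.0], [0.418, 0.909, -0.0], [0.0, -0.0, -1.0]]
ft_force: [0.7, -0.6, 0.8]
width: 0.0006
```

```bash
python3 look.py s4 330 160 440 260 377 216 236
```

```text
216 [[532.0, 243.0, 136.0], [536.0, 249.0, 140.0]]
218 [[532.0, 244.0, 129.0], [537.0, 250.0, 134.0]]
220 [[534.0, 245.0, 125.0], [536.0, 251.0, 128.0]]
222 [[533.0, 246.0, 117.0], [540.0, 252.0, 124.0]]
224 [[533.0, 247.0, 111.0], [535.0, 254.0, 114.0]]
226 [[536.0, 247.0, 107.0], [533.0, 255.0, 105.0]]
228 [[537.0, 248.0, 101.0], [522.0, 258.0, 89.0]]
230 [[535.0, 250.0, 94.0], [528.0, 258.0, 88.0]]
232 [[538.0, 250.0, 89.0], [537.0, 258.0, 89.0]]
234 [[545.0, 250.0, 89.0], [541.0, 258.0, 87.0]]
[0.5198 0.2498 0.07  ] [-0.24  0.33 -0.33] 4.5333
```

View pics/s4.png

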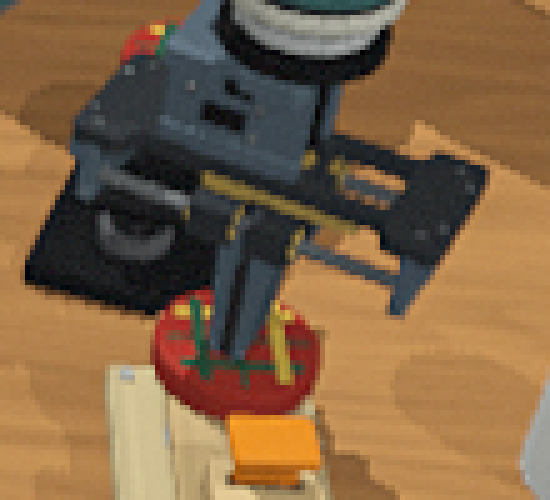

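Request:
{"method": "move_arm", "body": {"commands": "0 0 0.04 0 0 0; 0 0 0.08 0 0 0; 0 0 0.1 0 0 0; 0 0 0.1 0 0 0; 0 0 0.1 0 0 0"}}

```text
clock: 4.95
ee_pos: [0.5202, 0.25, 0.0622]
tcp_rot: [[-0.909, 0.418, 0.001], [0.418, 0.909, 0.0], [-0.0, 0.0, -1.0]]
ft_force: [-0.6, -0.3, 6.7]
width: 0.0005
```

Request:
{"method": "move_arm", "body": {"commands": "0 0 0.03 0 0 0; 0 0 0.05 0 0 0; 0 0 0.05 0 0 0; 0 0 0.05 0 0 0"}}

```text
clock: 5.28
ee_pos: [0.5202, 0.2499, 0.0584]
tcp_rot: [[-0.909, 0.418, 0.001], [0.418, 0.909, 0.0], [-0.0, 0.0, -1.0]]
ft_force: [-1.5, -0.1, 10.2]
width: 0.0007
```

```bash
cat > st.py <<'E'
from cell import ctrl,vision
from h import *
F=[];Z=[]
for i in range(6):
    c=vision.read_camera("scene");s=ctrl.observe();F.append(s["ft_force"]);Z.append(s["ee_pos"])
print(np.mean(Z,0).round(4),"F",np.mean(F,0).round(2),"sd",np.std(F,0).round(2),s["clock"])
E
python3 st.py;python3 look.py s5 330 160 440 260 377 222 240
```

```text
[0.5202 0.25   0.0585] F [-1.81 -0.49  9.81] sd [0.29 0.38 0.24] 5.5833
222 [[535.0, 246.0, 119.0], [538.0, 252.0, 123.0]]
224 [[535.0, 247.0, 113.0], [537.0, 253.0, 116.0]]
226 [[537.0, 247.0, 108.0], [540.0, 254.0, 111.0]]
228 [[537.0, 248.0, 101.0], [534.0, 256.0, 100.0]]
230 [[537.0, 249.0, 95.0], [527.0, 258.0, 87.0]]
232 [[539.0, 250.0, 90.0], [525.0, 260.0, 78.0]]
234 [[537.0, 251.0, 82.0], [530.0, 260.0, 76.0]]
236 [[540.0, 252.0, 78.0], [540.0, 259.0, 79.0]]
238 [[549.0, 251.0, 79.0], [545.0, 259.0, 77.0]]
[0.5202 0.25   0.0585] [-1.66 -0.72  9.51] 5.6333
```

View pics/s5.png

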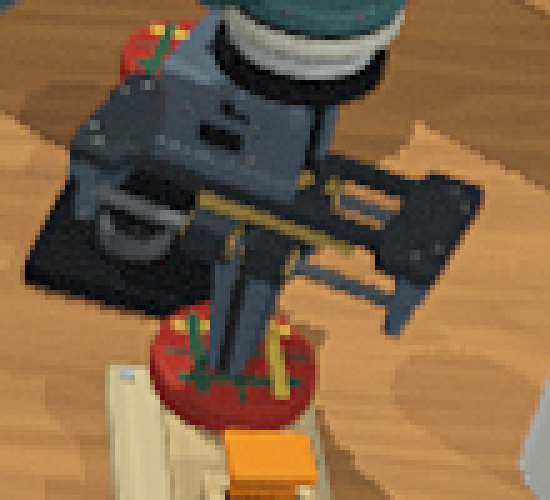

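The left pad is about 10.5 mm down at 9.8 N, so it is stiff. Contact came at reported z≈0.069, which confirms the tool offset by touch. I'm lifting and moving to the middle pad.

Request:
{"method": "move_arm", "body": {"commands": "0 0 -0.2 0 0 0; 0 0 -0.4 0 0 0; 0 0 -0.6 0 0 0; 0 0 -0.75 0 0 0; 0 0 -0.75 0 0 0"}}

```text
clock: 6.05
ee_pos: [0.5209, 0.2503, 0.1201]
tcp_rot: [[-0.909, 0.418, 0.003], [0.418, 0.909, 0.001], [-0.002, 0.002, -1.0]]
ft_force: [-0.3, 1.2, 0.0]
width: 0.0005
```

Request:
{"method": "move_arm", "body": {"commands": "-0.09 -0.21 0 0 0 0; -0.18 -0.42 0 0 0 0; -0.27 -0.64 0 0 0 0; -0.366 -0.846 0 0 0 0"}}

```text
clock: 6.38
ee_pos: [0.5174, 0.1751, 0.117]
tcp_rot: [[-0.909, 0.417, -0.001], [0.417, 0.909, -0.0], [0.001, -0.001, -1.0]]
ft_force: [0.4, 0.4, -0.3]
width: 0.0006
```

Request:
{"method": "move_arm", "body": {"commands": "-0.09 -0.21 0 0 0 0; -0.18 -0.42 0 0 0 0; -0.27 -0.64 0 0 0 0; -0.366 -0.846 0 0 0 0"}}

```text
clock: 6.72
ee_pos: [0.5158, 0.1013, 0.1171]
tcp_rot: [[-0.909, 0.418, -0.001], [0.418, 0.909, -0.0], [0.001, -0.001, -1.0]]
ft_force: [0.2, -1.0, -0.1]
width: 0.0007
```

Request:
{"method": "move_arm", "body": {"commands": "-0.09 -0.21 0 0 0 0; -0.18 -0.42 0 0 0 0; -0.27 -0.64 0 0 0 0; -0.366 -0.846 0 0 0 0; -0.366 -0.846 0 0 0 0; -0.366 -0.846 0 0 0 0"}}

```text
clock: 7.22
ee_pos: [0.5144, 0.0281, 0.1173]
tcp_rot: [[-0.908, 0.419, -0.001], [0.419, 0.908, 0.0], [0.001, -0.0, -1.0]]
ft_force: [-0.8, 0.2, -0.8]
width: 0.0008
```

```bash
python3 st.py;python3 look.py s6 240 150 400 270
```

```text
[0.5147 0.0291 0.1177] F [ 0.24 -0.01  0.  ] sd [0.42 0.55 0.74] 7.5167
[0.5148 0.0291 0.118 ] [-0.3   0.65 -0.21] 7.5667
```

View pics/s6.png

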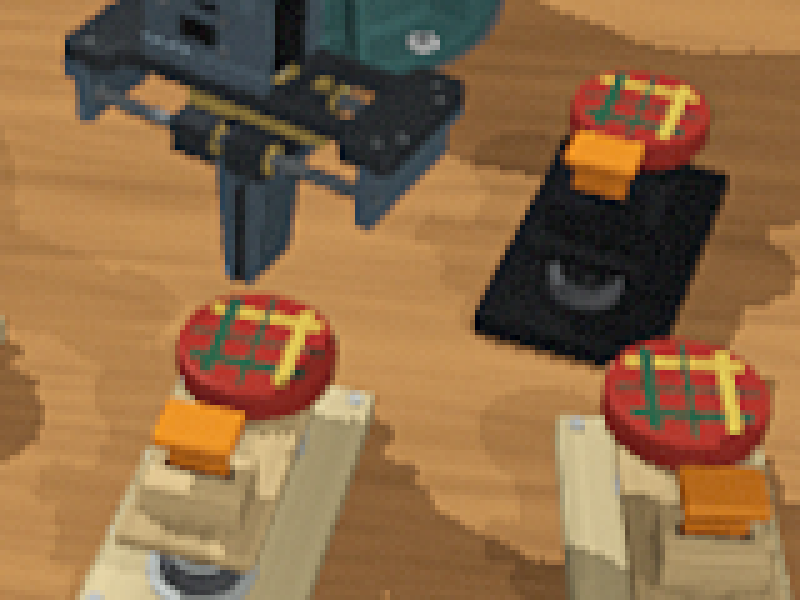

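Request:
{"method": "move_arm", "body": {"commands": "0 0 0.15 0 0 0; 0 0 0.3 0 0 0; 0 0 0.45 0 0 0; 0 0 0.55 0 0 0; 0 0 0.6 0 0 0; 0 0 0.65 0 0 0; 0 0 0.7 0 0 0; 0 0 0.74 0 0 0; 0 0 0.74 0 0 0; 0 0 0.74 0 0 0"}}

```text
clock: 8.4
ee_pos: [0.5148, 0.0286, 0.0589]
tcp_rot: [[-0.909, 0.418, -0.0], [0.418, 0.909, 0.0], [0.0, -0.0, -1.0]]
ft_force: [-1.5, -0.0, 2.5]
width: 0.0001
```

```bash
python3 st.py;python3 look.py s7 240 170 340 270
```

```text
[0.5149 0.0286 0.0591] F [-1.51 -0.46  3.03] sd [0.2  0.46 0.28] 8.7
[0.5149 0.0286 0.059 ] [-2.07 -0.4   3.65] 8.75
```

View pics/s7.png

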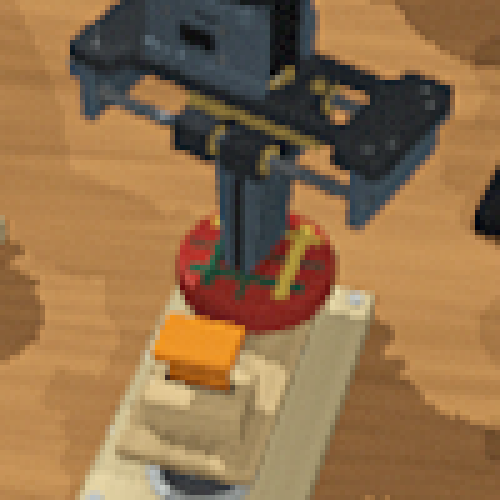

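The middle pad gives 3.0 N at about 10 mm, so it is soft. The right pad is next, as the order requires.

Request:
{"method": "move_arm", "body": {"commands": "0 0 -0.2 0 0 0; 0 0 -0.4 0 0 0; 0 0 -0.6 0 0 0; 0 0 -0.75 0 0 0; 0 0 -0.75 0 0 0"}}

```text
clock: 9.17
ee_pos: [0.5163, 0.0286, 0.121]
tcp_rot: [[-0.909, 0.418, 0.004], [0.418, 0.909, 0.0], [-0.003, 0.002, -1.0]]
ft_force: [0.2, 0.3, 0.0]
width: 0.0005
```

Request:
{"method": "move_arm", "body": {"commands": "-0.055 -0.235 0 0 0 0; -0.11 -0.47 0 0 0 0; -0.165 -0.705 0 0 0 0; -0.22 -0.94 0 0 0 0"}}

```text
clock: 9.5
ee_pos: [0.4989, -0.0478, 0.1181]
tcp_rot: [[-0.909, 0.417, -0.0], [0.417, 0.909, 0.0], [0.0, -0.0, -1.0]]
ft_force: [-0.1, 0.6, 0.2]
width: 0.0004
```

Request:
{"method": "move_arm", "body": {"commands": "-0.055 -0.235 0 0 0 0; -0.11 -0.47 0 0 0 0; -0.165 -0.705 0 0 0 0; -0.22 -0.94 0 0 0 0"}}

```text
clock: 9.83
ee_pos: [0.4835, -0.1236, 0.1181]
tcp_rot: [[-0.909, 0.418, -0.0], [0.418, 0.909, 0.0], [0.001, -0.0, -1.0]]
ft_force: [-0.4, 0.4, 1.1]
width: 0.0005
```

Request:
{"method": "move_arm", "body": {"commands": "-0.055 -0.235 0 0 0 0; -0.11 -0.47 0 0 0 0; -0.165 -0.705 0 0 0 0; -0.22 -0.94 0 0 0 0; -0.22 -0.94 0 0 0 0; -0.22 -0.94 0 0 0 0"}}

```text
clock: 10.33
ee_pos: [0.4682, -0.1988, 0.1181]
tcp_rot: [[-0.908, 0.419, -0.001], [0.419, 0.908, 0.0], [0.001, 0.0, -1.0]]
ft_force: [0.8, 0.5, -0.6]
width: 0.0006
```

```bash
python3 st.py;python3 look.py s8 150 140 310 260
```

```text
[ 0.4685 -0.1979  0.1185] F [-0.07 -0.04 -0.21] sd [0.45 0.27 0.38] 10.6333
[ 0.4687 -0.1979  0.1188] [-0.79 -0.53  0.31] 10.6833
```

View pics/s8.png

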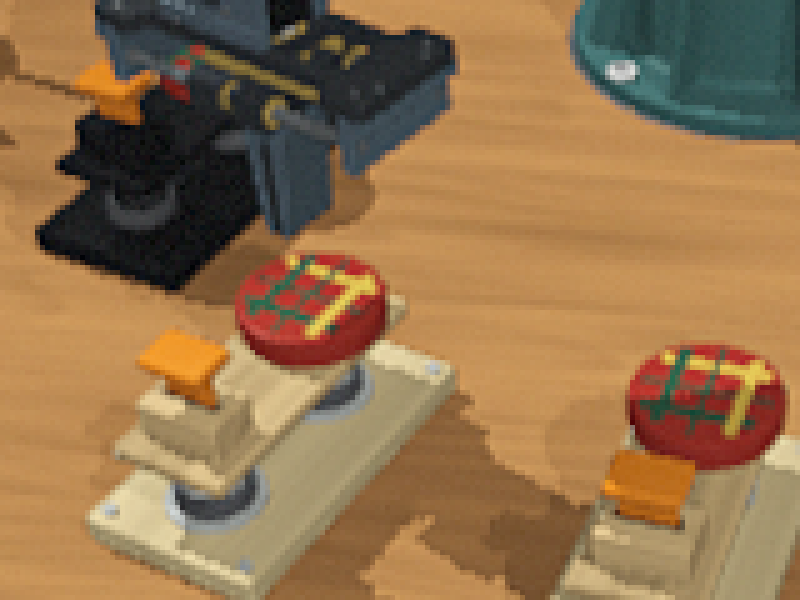

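Request:
{"method": "move_arm", "body": {"commands": "0 0 0.15 0 0 0; 0 0 0.3 0 0 0; 0 0 0.45 0 0 0; 0 0 0.55 0 0 0; 0 0 0.6 0 0 0; 0 0 0.65 0 0 0; 0 0 0.7 0 0 0; 0 0 0.75 0 0 0; 0 0 0.75 0 0 0; 0 0 0.75 0 0 0"}}

```text
clock: 11.52
ee_pos: [0.4685, -0.1984, 0.0589]
tcp_rot: [[-0.909, 0.418, -0.0], [0.418, 0.909, 0.0], [0.0, 0.0, -1.0]]
ft_force: [-4.9, 1.6, 8.1]
width: 0.0005
```

```bash
python3 st.py;python3 look.py s9 150 150 270 270
```

```text
[ 0.4684 -0.1984  0.0591] F [-4.43  1.6   7.83] sd [0.49 0.39 0.49] 11.8167
[ 0.4685 -0.1984  0.0591] [-5.25  1.25  7.52] 11.8667
```

View pics/s9.png

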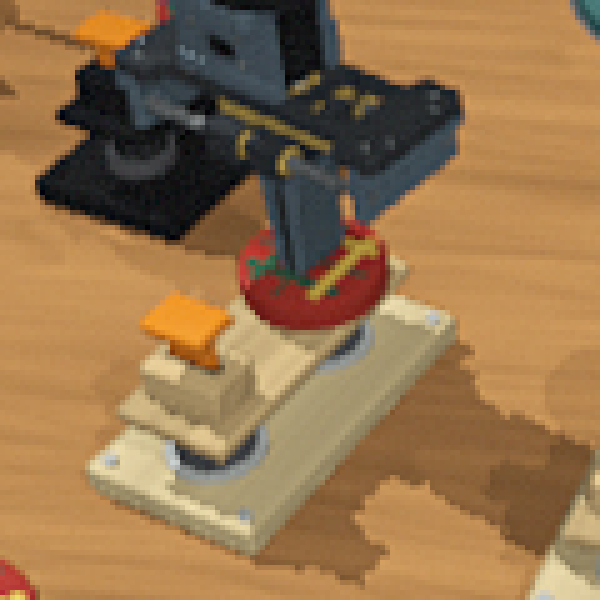

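The right pad takes 7.8 N at about 10 mm, so it is stiff. Left was 9.8 N and middle 3.0 N, which makes the middle spring the softest. Next is its tag at (0.618, 0.015).

Request:
{"method": "move_arm", "body": {"commands": "0 0 -0.2 0 0 0; 0 0 -0.4 0 0 0; 0 0 -0.6 0 0 0; 0 0 -0.8 0 0 0; 0 0 -0.94 0 0 0; 0 0 -0.94 0 0 0"}}

```text
clock: 12.37
ee_pos: [0.4699, -0.1991, 0.1361]
tcp_rot: [[-0.909, 0.418, 0.003], [0.418, 0.909, -0.002], [-0.004, -0.0, -1.0]]
ft_force: [1.5, -0.8, 0.5]
width: 0.0006
```

Request:
{"method": "move_arm", "body": {"commands": "-0.04 0.2 0 0 0 0; -0.08 0.4 0 0 0 0; -0.11 0.6 0 0 0 0; -0.146 0.8 0 0 0 0"}}

```text
clock: 12.7
ee_pos: [0.506, -0.1445, 0.1332]
tcp_rot: [[-0.909, 0.418, -0.001], [0.418, 0.909, 0.0], [0.001, -0.0, -1.0]]
ft_force: [0.1, -0.5, -0.1]
width: 0.0007
```

Request:
{"method": "move_arm", "body": {"commands": "-0.04 0.2 0 0 0 0; -0.08 0.4 0 0 0 0; -0.11 0.6 0 0 0 0; -0.146 0.8 0 0 0 0"}}

```text
clock: 13.03
ee_pos: [0.5433, -0.0911, 0.133]
tcp_rot: [[-0.909, 0.418, -0.001], [0.418, 0.909, 0.0], [0.001, -0.0, -1.0]]
ft_force: [0.0, -0.6, -0.7]
width: 0.0005
```

Request:
{"method": "move_arm", "body": {"commands": "-0.04 0.2 0 0 0 0; -0.08 0.4 0 0 0 0; -0.11 0.6 0 0 0 0; -0.146 0.8 0 0 0 0"}}

```text
clock: 13.37
ee_pos: [0.5807, -0.0378, 0.1331]
tcp_rot: [[-0.909, 0.418, -0.001], [0.418, 0.909, 0.0], [0.001, -0.0, -1.0]]
ft_force: [1.0, 0.6, -0.6]
width: 0.0004
```

Request:
{"method": "move_arm", "body": {"commands": "-0.04 0.2 0 0 0 0; -0.08 0.4 0 0 0 0; -0.11 0.6 0 0 0 0; -0.146 0.8 0 0 0 0; -0.146 0.8 0 0 0 0; -0.146 0.8 0 0 0 0"}}

```text
clock: 13.87
ee_pos: [0.6183, 0.0154, 0.1339]
tcp_rot: [[-0.909, 0.416, -0.0], [0.416, 0.909, -0.0], [0.0, -0.0, -1.0]]
ft_force: [-0.4, -0.0, 0.4]
width: 0.0005
```

```bash
python3 st.py;python3 look.py s10 220 150 340 270
```

```text
[0.6177 0.0144 0.134 ] F [-0.27 -0.07 -0.18] sd [0.72 0.34 0.46] 14.1667
[0.6178 0.0142 0.1341] [ 0.3  -0.03 -0.06] 14.2167
```

View pics/s10.png

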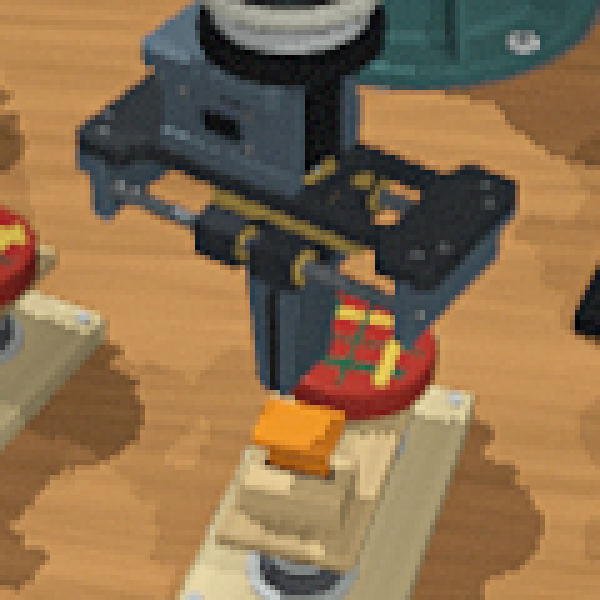

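Request:
{"method": "move_arm", "body": {"commands": "0 0 0.1 0 0 0; 0 0 0.2 0 0 0; 0 0 0.3 0 0 0; 0 0 0.38 0 0 0; 0 0 0.42 0 0 0; 0 0 0.46 0 0 0; 0 0 0.5 0 0 0; 0 0 0.5 0 0 0"}}

```text
clock: 14.88
ee_pos: [0.6178, 0.0147, 0.0936]
tcp_rot: [[-0.909, 0.418, -0.0], [0.418, 0.909, -0.0], [0.0, -0.0, -1.0]]
ft_force: [-0.7, -0.2, 2.7]
width: 0.0006
```

```bash
python3 st.py;python3 look.py s11 220 170 340 280
```

```text
[0.618  0.0147 0.0942] F [-1.62  0.01  2.55] sd [0.55 0.47 0.3 ] 15.1833
[0.6181 0.0147 0.0943] [-1.09 -1.06  2.55] 15.2333
```

View pics/s11.png

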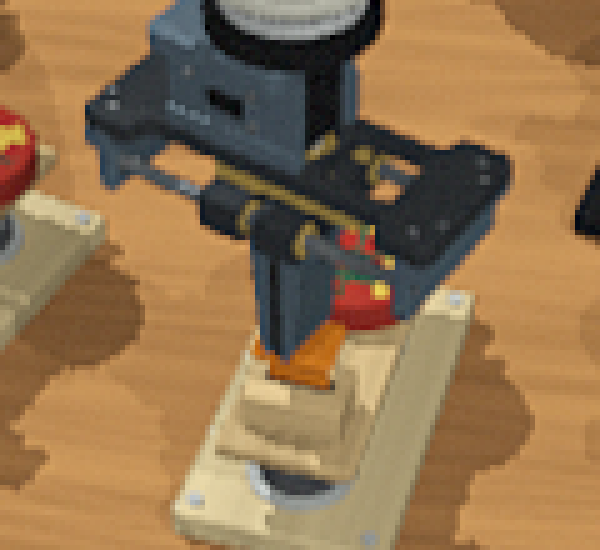

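The fingers sit on the tag and force is rising with the soft spring, 2.6 N at 9 mm as expected. I'm pushing slowly on to reported z≈0.068.

Request:
{"method": "move_arm", "body": {"commands": "0 0 0.03 0 0 0; 0 0 0.06 0 0 0; 0 0 0.09 0 0 0; 0 0 0.12 0 0 0; 0 0 0.15 0 0 0; 0 0 0.18 0 0 0; 0 0 0.21 0 0 0; 0 0 0.24 0 0 0; 0 0 0.27 0 0 0; 0 0 0.29 0 0 0; 0 0 0.29 0 0 0"}}

```text
clock: 16.15
ee_pos: [0.618, 0.0147, 0.0705]
tcp_rot: [[-0.909, 0.418, 0.0], [0.418, 0.909, -0.0], [-0.0, 0.0, -1.0]]
ft_force: [1.8, -0.3, 3.7]
width: 0.0005
```

```bash
python3 st.py;python3 look.py s12 220 170 340 280
```

```text
[0.618  0.0146 0.0709] F [1.51 0.32 4.01] sd [0.33 0.25 0.67] 16.45
[0.618  0.0147 0.0709] [1.85 0.28 3.73] 16.5
```

View pics/s12.png

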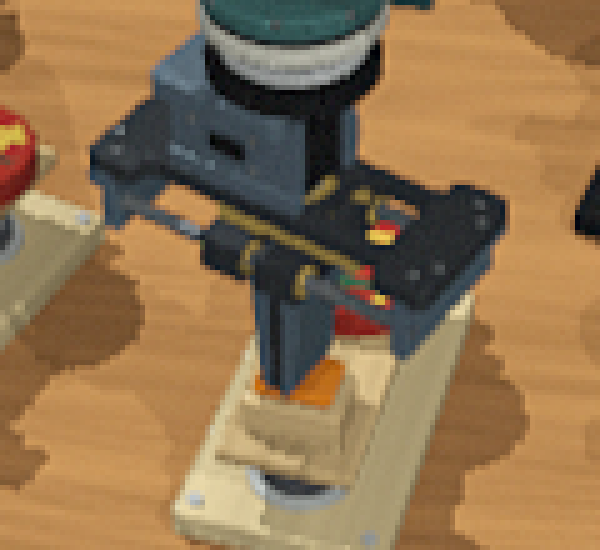

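Request:
{"method": "move_arm", "body": {"commands": "0 0 0.02 0 0 0; 0 0 0.04 0 0 0; 0 0 0.055 0 0 0; 0 0 0.055 0 0 0; 0 0 0.055 0 0 0"}}

```text
clock: 16.92
ee_pos: [0.618, 0.0147, 0.0664]
tcp_rot: [[-0.909, 0.418, -0.0], [0.418, 0.909, 0.0], [0.0, -0.0, -1.0]]
ft_force: [1.2, -0.0, 4.8]
width: 0.0006
```

```bash
python3 st.py;python3 look.py s13 220 170 340 280
```

```text
[0.618  0.0147 0.0665] F [1.47 0.16 4.87] sd [0.33 0.5  0.31] 17.2167
[0.618  0.0146 0.0665] [2.   0.41 4.68] 17.2667
```

View pics/s13.png

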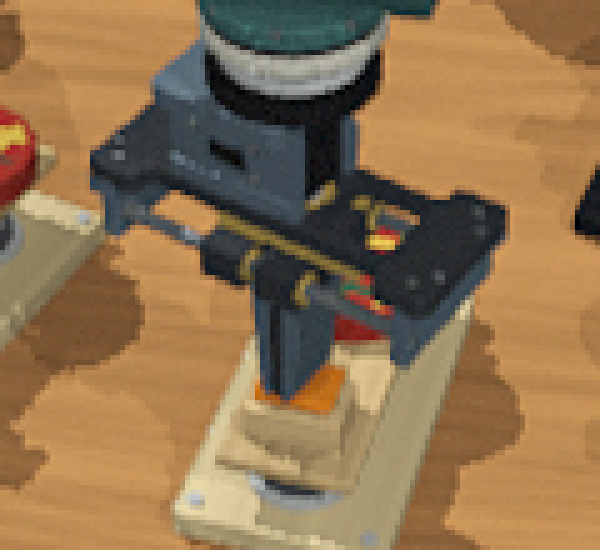

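4.87 N at 36.5 mm of travel fits 20 mm of tag plus about 16 mm of plate on the 0.3 N/mm spring, so the tag is at its stop. I'm lifting off and moving aside to check.

Request:
{"method": "move_arm", "body": {"commands": "0 0 -0.06 0 0 0; 0 0 -0.12 0 0 0; 0 0 -0.18 0 0 0; 0 0 -0.25 0 0 0; 0 0 -0.4 0 0 0; 0 0 -0.6 0 0 0; 0 0 -0.8 0 0 0; 0 0 -1 0 0 0; 0 0 -1 0 0 0"}}

```text
clock: 18.02
ee_pos: [0.6195, 0.0147, 0.1502]
tcp_rot: [[-0.909, 0.418, 0.004], [0.418, 0.909, -0.0], [-0.004, 0.002, -1.0]]
ft_force: [0.8, 0.2, 0.7]
width: 0.0004
```

Request:
{"method": "move_arm", "body": {"commands": "0.2 -0.1 -0.2 0 0 0; 0.4 -0.2 -0.4 0 0 0; 0.6 -0.3 -0.6 0 0 0; 0.8 -0.4 -0.6 0 0 0; 1 -0.5 -0.6 0 0 0; 1 -0.5 -0.6 0 0 0; 1 -0.5 -0.6 0 0 0; 1 -0.5 -0.6 0 0 0"}}

```text
clock: 18.68
ee_pos: [0.529, 0.0117, 0.1945]
tcp_rot: [[-0.909, 0.418, 0.0], [0.418, 0.909, -0.0], [-0.0, 0.0, -1.0]]
ft_force: [-0.1, -0.4, 0.1]
width: 0.0005
```

```bash
python3 st.py; python3 - <<'E'
from cell import vision
import pickle
from h import *
c0=pickle.load(open("c0.pkl","rb"))["scene"];c=vision.read_camera("scene")
h=cv2.cvtColor(c["img"],cv2.COLOR_RGB2HSV)
for nm,(a,b,e,f),pad in (("L",(365,238,400,258),(375,236)),("M",(262,222,305,255),(290,230)),("R",(170,200,205,222),(212,208))):
    m=cv2.inRange(h[b:f,a:e],(12,205,215),(20,255,255));p=np.argwhere(m);z=[pt(c,u+a,v+b)[2] for v,u in p]
    print(nm,"tag top z",np.median(z).round(4),len(p),"pad z",pt(c,*pad).round(4), "pad z0",pt(c0,*pad).round(4))
dd=cv2.absdiff(c["img"],c0["img"]).max(2); print("diff bystanders",{n:int((dd[b:f,a:e]>40).sum()) for n,(a,b,e,f) in dict(mug=(430,215,490,270),glue=(332,283,368,338),castle=(190,278,255,325),driver=(105,195,130,250)).items()})
cv2.imwrite("pics/end.png",c["img"][:,:,::-1])
E
```

```text
[0.529  0.0117 0.1943] F [0.07 0.04 0.2 ] sd [0.53 0.65 0.31] 18.9833
L tag top z nan 0 pad z [0.5513 0.2452 0.0873] pad z0 [0.5535 0.2448 0.0894]
M tag top z 0.1019 120 pad z [0.5558 0.0342 0.0816] pad z0 [0.5547 0.0341 0.0806]
R tag top z 0.1218 86 pad z [ 0.5065 -0.1846  0.0861] pad z0 [ 0.5053 -0.185   0.085 ]
diff bystanders {'mug': 753, 'glue': 245, 'castle': 0, 'driver': 0}
  return _methods._mean(a, axis=axis, dtype=dtype,
  ret = ret.dtype.type(ret / rcount)
```

View pics/end.png

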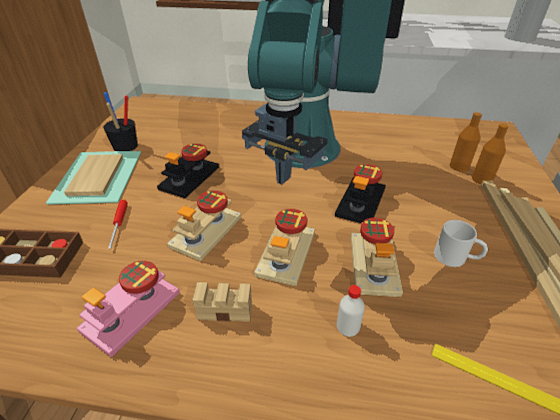

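The end picture shows the middle tag down at (282,242), the left (383,249) and right (187,214) tags up, and everything else apparently in place. The left tag's empty mask and the mug and glue pixel differences look like shadow, so I'll check them by depth.

```bash
python3 - <<'E'
from cell import vision
import pickle
from h import *
c0=pickle.load(open("c0.pkl","rb"))["scene"];c=vision.read_camera("scene")
print("L tag",pt(c,384,247).round(4),pt(c0,384,247).round(4))
for n,(a,b,e,f) in dict(mug=(430,215,490,270),glue=(332,283,368,338)).items():
    q=np.abs(c["depth"]-c0["depth"])[b:f,a:e]; print(n,(q>.02).sum(),q.size)
E
```

```text
L tag [0.6231 0.2579 0.1223] [0.6235 0.2578 0.1227]
mug 19 3300
glue 13 1980
```

Depth is unchanged apart from a few noisy pixels, so the job can be handed in.

```bash
python3 -c "
from cell import workorder;print(workorder.close_job())"
```

```text
the job is handed in; nothing more can be done
None
```

I pressed the pads in order from left to right. The middle spring was clearly the softest, so I pushed the middle tag fully down, then lifted clear and handed the job in at about 19 s. No verdict was reported.

| Pad | Force at about 10 mm |
|---|---|
| Left | 9.8 N |
| Middle | 3.0 N |
| Right | 7.8 N |

- **Tag push:** the push ended at 4.9 N, with the tag at its stop and the plate about 16 mm down.
- **Last checks:** the middle tag top is at 0.102 m (fully down), and the left and right tags are at 0.122 m (up). All three pads are back within about 2 mm of their starting depth readings. Mug and glue are unchanged by depth, castle and screwdriver by picture, and there is no force on the tool.
- **What disagreed:** the closed fingertips were about 19 mm above the reported TCP, where the text says 17 mm below it. Camera depth and contact force agreed with each other, so I worked from those. The right pad's 7.8 N is a little under the stated 8.5–10 N; the fingers also felt about 4 N sideways there.
- **False alarms:** the left tag's colour mask came up empty, and the mug and glue pixels had changed in colour. I put both down to the arm's shadow, as depth cleared them.

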